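# Snap a split clip onto a grooved pivot pin with a fork tool

## Robot

A 6-joint arm with a two-finger parallel gripper is mounted at the origin on a cart in front of the work surface, level with it; the furniture and walls round the work are solid. World frame = base frame: x ahead of the robot, y to its left, z up, the work surface at z = 0. Lengths are in m, angles in rad, forces in N, time in s.
With the tool pointing down it reaches from about 0.275 to 0.825 m from the base axis. Payload 4.9 kg.
Tool frame: the origin (TCP) lies at the very end of the fingers, on their centre line; the grasp point (between the pads) lies 19 mm behind it (bot.grasp_offset is the distance from the TCP to the grasp point, in m); z points along the fingers, y is the line along which they close (so a half turn about z gives the same grasp; the last joint's range is limited). The gripper opens to 85 mm and grips with 20 to 120 N. Pads are 22 mm wide; open, the fingers measure 114 mm over their backs; the gripper's body (76 mm by 85 mm) begins 54 mm behind the grasp point. The pads swing forward as they close: fully open they stand 13 mm farther back than shut.
Start: joints at [1.208, 0.326, -0.193, 1.052, 0, 1.437], TCP at [0.125, 0.536, 0.231] pointing down, gripper open.
Joint ranges: [-2.65, 2.65], [-0.97, 1.79], [-1.3, 1.35], [-1.93, 2.1], [-1.47, 1.37], [-3.14, 3.14]. Speed limits (rad/s): [2.57, 2.57, 3.14, 3.14, 3.14, 3.14].

## Interface

Orientations are given as a 3x3 rotation matrix whose columns are the frame's x, y, z axes.
In Python, from station import readout, cams, bot, nets gives the robot as it stands.
- The arm moves only by the tool carry_out, never from a script. Its argument "commands" is a list of rows, each an object of numbers: "tx", "ty", "tz": the shift along the world's x, y, z in mm; "twist": the turn about the world's z in degrees; "fingers": the opening, from 0 (shut) to 1 (fully open). A call has 1 to 12 rows; each row is the pose to reach, as a shift and turn from the pose commanded when the call began; what a row does not reach only later rows make up. A row lasts 1/12 s, in which the tool goes at most 41.7 mm and 7.16 degrees, less where a joint would pass 70% of its speed; a pose out of reach is approached as far as the arm can. A call with a gripper value outside its range is refused whole. The fingers move at their own pace and stop on an object; "grip_force" is the grip in N (left out, the last holds). Time passes only in rows, so rows that repeat a pose let the fingers close. It gives the time, the measured TCP pose, the force, the opening and the grip force at its end, in the units of the state.
- readout.sense(): the state, without advancing time (a new reading comes with each control period).
- cams.grab_frame(name): name is "scene" or "top" or "wrist"; returns a dict with "color" (420x560x3 uint8, red, green, blue), "depth" (420x560 float32, m along the optical axis (not along the pixel's ray), 0 where there is no reading), "intrinsics" (3x3 intrinsics, pixels), "rvec" (rotation vector, rad) and "tvec" (3), from world to camera coordinates, as OpenCV has them; the wrist camera has in their place "tool_from_camera" (4x4, takes a point from camera to tool coordinates, whose origin is the TCP and whose axes are the flange's). Camera axes: x right, y down, z forward; pixel columns grow to the right and rows downward; lengths in m; the calibration is good to about 2 mm. The wrist camera is an equidistant fisheye: a pixel r from the principal point sees the ray r / f radians off the axis. A picture is of the moment at which its call begins: read the wrist's pose just before it.
- bot.finish_job(): hands the job in; it is judged then, once.
Trained networks look in a picture, given as the dict that the camera call returned (one of the last four; its "shot" number tells which), for a name from the list of things; names that differ only in an ending like _2 or _b are one class to them, and where a whole thing is asked for, a point or a joint stands for the part that bears it (a point fixed in the world has none). Each returns a list of dicts, best first, with "p" (0 to 1); they miss things now and then, are a little off and sometimes report something else, mostly with a low value. They report only what shows in the picture. A call takes as long as a camera call.
- nets.outline_of(picture, target): "region" (420x560 bool, what is visible of it).
- nets.place_of(picture, target): "position" ([x, y, z] in m, in the coordinates of the camera as it stood for that picture, good to about 4 mm: a listed point, or the origin of a listed thing).
The state is a dict: "clock": time; "joint_pos": joint angles; "qd": joint speeds; "joint_efforts": joint torques, N m; "tool_pos": TCP position; "tcp_rot": TCP orientation; "force": force on the tool from outside, world axes, zero at the start; "torque": the same for the moment, N m; "width": finger opening in m; "finger_force": force on a finger pad.
Only numpy, scipy, OpenCV 4.12 (cv2) and the standard library are available. Lean on these libraries where they do the work, as an engineer would, in place of code of your own. Each camera call takes 0.05 s, during which the arm holds its last target. There are 200 camera calls.

## Task

Take the orange fork tool from its wooden stand and use it, not the fingers, to push the brass split clip along the channel of the blue fixture until it snaps fully home round the groove of the pivot pin. The pin is clamped anywhere along its slot, so feel for the snap and ease off as soon as the clip bottoms: the tool must never press on the clip harder than 25 N. Then stand the tool back in its stand, let go, and leave the tin, tape roll, trim lever and marker where they are.

Things in the scene. Friction and masses are not known exactly. Their poses are not given: they have to be found in the camera images.
- fixture: Blue steel block, fixed, 166 x 70 mm, 30 mm high; its flat top is the deck. Origin on its underside (on the bench) straight below the middle of the pin slot; +x is the direction in which the clip is pushed, z up. The block reaches from x = -122 to +44 mm.
- channel_start (a point): Rear end of the clip channel, on the deck, at x = -116 mm in the fixture. Two aluminium rails, 6 mm high and 8 mm wide, run from here to x = +6 mm and leave a channel 36 mm wide, centred on y = 0, in which the clip lies flat.
- slot_middle (a point): Middle of the pin slot, on the deck. The fixed upright steel pin stands at y = 0, anywhere from 20 mm before to 20 mm past this point along the fixture's x (not measured). Its groove is 16 mm in diameter, from the deck up to 9 mm; the head over it is 21 mm in diameter, its top 13.5 mm above the deck.
- clip: Brass split clip, flat on the deck, 32 mm wide, 6 mm thick, 50 g. Origin at the eye on its underside; +x points out of its mouth to the pin, within 3 degrees of the fixture's +x. The straight back to be pushed, 10 mm high, is at x = -20 mm (y -16 to +16); a tab 8 mm wide, 6 mm thick runs on from it along y = 0 to x = -31.5 mm. The jaws reach x = +10 mm.
- clip_eye (a point): Centre of the clip's eye, 3 mm above its underside; the pin's axis lies there once home. The jaws meet the pin with about 16 mm to go and spring apart; the push needed climbs to 12 to 17 N, then collapses with about 8 mm to go and the clip draws itself home. Then it stops hard on the pin and the force rises again.
- clip_jaw_left (a joint): How far the clip's jaw at its +y side is sprung outward, rad: 0 when free, about 0.15 to 0.2 when the widest part of the pin passes, about 0.02 to 0.03 once snapped home (it keeps gripping the groove). Return spring 1.5 N m/rad.
- clip_jaw_right (a joint): The same for the jaw at the clip's -y side (outward is positive).
- fork_tool: Fork tool, upright, 82 mm high, about 100 g. Origin between the lower ends of its two prongs, z up. Prongs: each 8 mm along x, 6 mm along y, 25 mm over both along y, the gap between them 13 mm wide and 16 mm deep, to straddle the clip's tab. Their flat faces 4 mm either side of the axis along x push; it works either way round.
- fork_grip (a point): Grip point on the axis of the fork tool's handle, 52 mm above the prong ends. Handle: orange, square, 20 x 20 mm, faces along the tool's x and y, from 26 to 82 mm above the prong ends. Below it a round steel flange, 38 mm in diameter, 22 to 26 mm above the prong ends.
- stand_mouth (a point): Centre of the mouth of the pocket in the fixed wooden stand, 30 mm above the bench. Stand 60 (x) x 70 (y) x 30 mm; pocket 16 (x) x 30 (y) mm, 27 mm deep. The tool hangs in it by its flange, its y along the stand's y within 3 degrees, prong ends 22 mm below the mouth, grip point 30 mm above it.
- tin: Open metal tin with small clips in it, 68 mm across, 48 mm high; origin at the centre of its underside. Leave alone.
- tape: Roll of yellow masking tape lying flat, 101 mm across, 25 mm high; origin at the centre of its underside. Leave alone.
- pry: Orange flat trim lever, 28 x 195 x 9 mm; origin at the centre of its underside. Leave alone.
- pen: White and black marker, 101 mm long, 12 mm thick; origin at the centre of its underside. Leave alone.

How it is judged:
By the outcome, as a careful person would: the job done as asked, in the order asked, and still so for the second after the job is handed in, with the robot touching nothing.
It also fails if it takes over 72 s, if anything falls off the work surface, if the arm or the gripper's body presses on something with over 40 N, if the wrist force passes 120 N, or if a joint passes its speed limit or range.

## Working session

There is one attempt and no reset: what is moved stays moved. The work goes in short steps, Python scripts to look and compute and a tool call to move; the robot and the scene stay as the last step left them, time stands still between calls to the robot, and variables do not carry over. Pictures are saved under pics/ and viewed, at most 10 in all, crops included, and the job is handed in when it is done.

Besides the shell and the picture viewer there is one more tool, called after "Request:" as name(argument=value, ...), one argument or row to a line, values as JSON. carry_out: Moves the arm, as the interface text tells. Its arguments: {"type":"object","properties":{"commands":{"type":"array","items":{"type":"object","properties":{"tx":{"type":"number"},"ty":{"type":"number"},"tz":{"type":"number"},"twist":{"type":"number"},"fingers":{"type":"number"}}}},"grip_force":{"type":"number"}},"required":["commands"]}

```bash
mkdir -p pics
cat > h.py <<'E'
from station import readout, cams, bot, nets
import numpy as np, cv2
def grab(n):
    s=readout.sense(); f=cams.grab_frame(n)
    if n=="wrist":
        T=np.eye(4);T[:3,:3]=s["tcp_rot"];T[:3,3]=s["tool_pos"]; f["W"]=T@np.array(f["tool_from_camera"])
    else:
        R=cv2.Rodrigues(np.array(f["rvec"],float))[0];T=np.eye(4);T[:3,:3]=R;T[:3,3]=np.ravel(f["tvec"]);f["W"]=np.linalg.inv(T)
    return f
def tow(f,p): return f["W"][:3,:3]@np.array(p)+f["W"][:3,3]
def cloud(f):
    d=f["depth"];K=np.array(f["intrinsics"]);v,u=np.mgrid[:d.shape[0],:d.shape[1]]
    x=(u-K[0,2])/K[0,0];y=(v-K[1,2])/K[1,1]
    if "rvec" not in f:
        r=np.hypot(x,y)+1e-9;t=np.tan(r)/r;x=x*t;y=y*t
    P=np.stack([x*d,y*d,d],-1)
    return P@f["W"][:3,:3].T+f["W"][:3,3]
def save(f,n): cv2.imwrite(f"pics/{n}.png",f["color"][:,:,::-1])
E
python3 - <<'E'
from h import *
np.set_printoptions(precision=4,suppress=True)
s=readout.sense();print(s)
for c in ["top","scene"]:
    f=grab(c);save(f,c+"0");print(c,f["W"])
    for t in ["fixture","channel_start","slot_middle","clip","clip_eye","fork_tool","fork_grip","stand_mouth","tin","tape","pry","pen"]:
        r=nets.place_of(f,t)
        print(t,[(round(q["p"],2),tow(f,q["position"])) for q in r[:2]])
a=cv2.imread("pics/top0.png");b=cv2.imread("pics/scene0.png");cv2.imwrite("pics/both.png",cv2.resize(np.vstack([a,b]),None,fx=.71,fy=.71))
E
```

```text
{'clock': 0.0, 'joint_pos': array([ 1.2078,  0.327 , -0.1936,  1.052 ,  0.    ,  1.4366]), 'qd': array([ 0.0009,  0.0018, -0.0009,  0.0003,  0.002 ,  0.0007]), 'joint_efforts': array([  0.0023, -44.3407,  26.2438,   0.0155,   0.0003,  -0.    ]), 'tool_pos': array([0.1245, 0.5351, 0.2305]), 'tcp_rot': array([[-0.9739,  0.2268, -0.0006],
       [ 0.2268,  0.9739, -0.0016],
       [ 0.0002, -0.0017, -1.    ]]), 'force': array([ 0.3063, -0.6783,  0.4937]), 'torque': array([-0.0257,  0.048 , -0.0033]), 'finger_force': 0.0, 'width': 0.08520313877355538}
top [[ 0.0239 -0.9952  0.0952  0.4322]
 [-0.9996 -0.0223  0.0181  0.0149]
 [-0.0159 -0.0956 -0.9953  1.4834]
 [ 0.      0.      0.      1.    ]]
fixture [(0.71, array([0.5281, 0.1439, 0.001 ]))]
channel_start [(0.56, array([0.4131, 0.1519, 0.0324]))]
slot_middle [(0.9, array([0.5273, 0.1386, 0.0319]))]
clip [(0.39, array([0.4735, 0.1476, 0.0291]))]
clip_eye [(0.62, array([0.4699, 0.145 , 0.0354]))]
fork_tool [(0.59, array([ 0.5507, -0.0941,  0.0061]))]
fork_grip [(0.48, array([ 0.549 , -0.096 ,  0.0584]))]
stand_mouth [(0.91, array([ 0.5518
[... 489 characters left out ...]
.4092, 0.1552, 0.027 ])), (0.5, array([ 0.4339, -0.3655, -0.0011]))]
slot_middle [(0.72, array([0.5272, 0.1415, 0.0333]))]
clip [(0.68, array([0.4751, 0.1436, 0.0287])), (0.68, array([ 0.5532, -0.0925,  0.0104]))]
clip_eye [(0.51, array([0.475 , 0.1458, 0.0331]))]
fork_tool [(0.49, array([ 0.5523, -0.0933,  0.007 ]))]
fork_grip [(0.68, array([ 0.5495, -0.0936,  0.0611]))]
stand_mouth [(0.69, array([ 0.554 , -0.0934,  0.0309])), (0.68, array([0.7167, 0.1466, 0.0026]))]
tin [(0.79, array([0.716 , 0.1507, 0.0023]))]
tape [(0.64, array([ 0.4343, -0.3654, -0.0011]))]
pry [(0.83, array([0.5336, 0.4382, 0.0016])), (0.5, array([0.4722, 0.1453, 0.0335]))]
pen [(0.63, array([0.6463, 0.3308, 0.0023]))]
```

View pics/both.png

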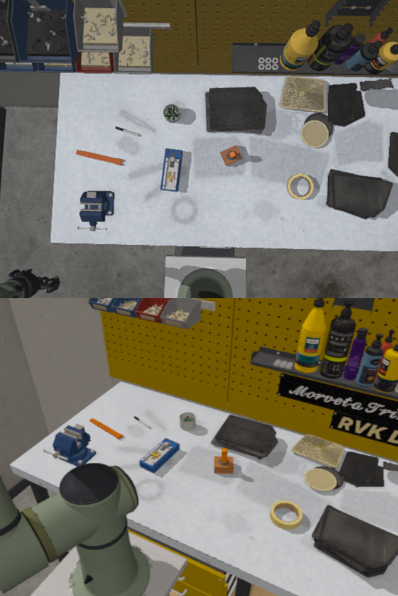

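The top half shows the fixture at about (172,170), the tool in its stand at (232,155) and the tape at (300,187). The lower half agrees: fixture at (158,455), stand at (224,462). Next I'll get the yaws from depth.

Run:
```python
from h import *
np.set_printoptions(precision=4,suppress=True)
f=grab("top");P=cloud(f)
def rect(m): 
    (c,s,a)=cv2.minAreaRect((P[m][:,:2]*1000).astype(np.float32)); return np.round(c,1),np.round(s,1),round(a,1),m.sum()
near=lambda x,y,r:np.hypot(P[...,0]-x,P[...,1]-y)<r
print("stand",rect(near(.551,-.093,.07)&(P[...,2]>.018)&(P[...,2]<.042)))
print("handle",rect(near(.551,-.093,.03)&(P[...,2]>.07)), np.median(P[near(.551,-.093,.02)&(P[...,2]>.07)],0))
print("fix",rect(near(.49,.144,.13)&(P[...,2]>.02)&(P[...,2]<.06)))
```

```text
stand (array([550.9, -94.1]), array([60.3, 70.3]), 25.7, np.int64(471))
handle (array([549.7, -93.8]), array([20.4, 20. ]), 28.5, np.int64(62)) [ 0.5501 -0.0929  0.0891]
fix (array([487.2, 141.8]), array([ 70.6, 165.7]), 84.4, np.int64(1471))
```

Request:
carry_out(
  commands=[
    {"tx": 23, "ty": -34, "tz": 5},
    {"tx": 46, "ty": -68, "tz": 10},
    {"tx": 69, "ty": -102, "tz": 15},
    {"tx": 92, "ty": -136, "tz": 20},
    {"tx": 115, "ty": -170, "tz": 20},
    {"tx": 138, "ty": -204, "tz": 20},
    {"tx": 161, "ty": -238, "tz": 20},
    {"tx": 184, "ty": -272, "tz": 20},
    {"tx": 207, "ty": -306, "tz": 20},
    {"tx": 230, "ty": -340, "tz": 20},
    {"tx": 253, "ty": -374, "tz": 20},
    {"tx": 276, "ty": -408, "tz": 20},
  ],
)

```text
schema error: expected keys tx, ty, tz, twist, fingers
```

Request:
carry_out(
  commands=[
    {"tx": 23, "ty": -34, "tz": 5, "twist": -4, "fingers": 1},
    {"tx": 46, "ty": -68, "tz": 10, "twist": -8, "fingers": 1},
    {"tx": 69, "ty": -102, "tz": 15, "twist": -12, "fingers": 1},
    {"tx": 92, "ty": -136, "tz": 20, "twist": -16, "fingers": 1},
    {"tx": 115, "ty": -170, "tz": 20, "twist": -20, "fingers": 1},
    {"tx": 138, "ty": -204, "tz": 20, "twist": -24, "fingers": 1},
    {"tx": 161, "ty": -238, "tz": 20, "twist": -28, "fingers": 1},
    {"tx": 184, "ty": -272, "tz": 20, "twist": -32, "fingers": 1},
    {"tx": 207, "ty": -306, "tz": 20, "twist": -36, "fingers": 1},
    {"tx": 230, "ty": -340, "tz": 20, "twist": -40, "fingers": 1},
    {"tx": 253, "ty": -374, "tz": 20, "twist": -44, "fingers": 1},
    {"tx": 276, "ty": -408, "tz": 20, "twist": -48, "fingers": 1},
  ],
  grip_force=100,
)

```text
clock: 2.35
tool_pos: [0.4016, 0.1258, 0.2516]
tcp_rot: [[-0.48, 0.877, 0.001], [0.877, 0.48, 0.0], [-0.0, 0.001, -1.0]]
force: [0.7, 1.8, 0.2]
width: 0.0851
finger_force: 0.0
```

Run:
```python
from h import *
np.set_printoptions(precision=4,suppress=True)
f=grab("wrist");save(f,"w1");print(f["W"])
for t in ["slot_middle","clip","clip_eye","channel_start","stand_mouth","fork_grip"]:
    print(t,[(round(q["p"],2),tow(f,q["position"])) for q in nets.place_of(f,t)[:2]])
```

```text
[[ 0.8773  0.4599  0.1375  0.367 ]
 [ 0.48   -0.8417 -0.2473  0.1888]
 [ 0.0021  0.2829 -0.9591  0.3931]
 [ 0.      0.      0.      1.    ]]
slot_middle [(0.68, array([0.5287, 0.1339, 0.0278])), (0.64, array([0.4742, 0.1454, 0.0292]))]
clip [(0.7, array([0.4754, 0.1464, 0.0297]))]
clip_eye [(0.95, array([0.4754, 0.1453, 0.027 ]))]
channel_start [(0.74, array([0.4113, 0.152 , 0.0266]))]
stand_mouth [(0.69, array([ 0.5538, -0.09  ,  0.0263]))]
fork_grip []
```

View pics/w1.png

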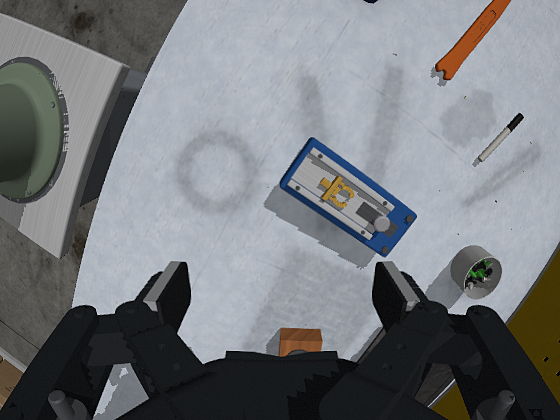

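Request:
carry_out(
  commands=[
    {"tx": 24, "ty": -34, "tz": 0, "twist": -2, "fingers": 1},
    {"tx": 48, "ty": -68, "tz": 0, "twist": -3, "fingers": 1},
    {"tx": 72, "ty": -102, "tz": 0, "twist": -3, "fingers": 1},
    {"tx": 96, "ty": -136, "tz": 0, "twist": -3, "fingers": 1},
    {"tx": 120, "ty": -170, "tz": 0, "twist": -3, "fingers": 1},
    {"tx": 144, "ty": -204, "tz": -20, "twist": -3, "fingers": 1},
    {"tx": 149, "ty": -221, "tz": -50, "twist": -3, "fingers": 1},
    {"tx": 149, "ty": -221, "tz": -70, "twist": -3, "fingers": 1},
    {"tx": 149, "ty": -221, "tz": -70, "twist": -3, "fingers": 1},
  ],
)

```text
clock: 3.45
tool_pos: [0.5471, -0.0917, 0.1766]
tcp_rot: [[-0.438, 0.899, -0.008], [0.899, 0.438, 0.003], [0.006, -0.006, -1.0]]
force: [-0.8, 1.6, -0.3]
width: 0.0851
finger_force: 0.0
```

The wrist view shows the fixture at (345,195), the clip at (338,190), the pin head at (382,225) and the stand edge at (300,340). Now a close look at the handle.

Run:
```python
from h import *
np.set_printoptions(precision=4,suppress=True)
s=readout.sense();print(s["tool_pos"],np.degrees(np.arctan2(s["tcp_rot"][1,1],s["tcp_rot"][0,1])),s["force"])
f=grab("wrist");save(f,"w2");P=cloud(f)
near=lambda x,y,r:np.hypot(P[...,0]-x,P[...,1]-y)<r
for n,m in dict(handle=near(.55,-.093,.025)&(P[...,2]>.078)&(P[...,2]<.1),stand=near(.55,-.093,.07)&(P[...,2]>.024)&(P[...,2]<.034)).items():
    print(n,m.sum(),m.sum()>3 and cv2.minAreaRect((P[m][:,:2]*1000).astype(np.float32)),m.sum() and np.median(P[m],0))
    v,u=np.where(m); print(u.min(),u.max(),v.min(),v.max()) if len(u) else 0
for c in ["fork_grip","stand_mouth"]: print(c,[(round(q["p"],2),tow(f,q["position"])) for q in nets.place_of(f,c)[:2]])
```

```text
[ 0.5471 -0.0917  0.1766] 25.959466033613648 [-0.8173  1.6262 -0.3377]
handle 738 ((550.854248046875, -93.22056579589844), (19.92514419555664, 21.233463287353516), 26.53297996520996) [ 0.5504 -0.0916  0.0884]
272 298 203 231
stand 3726 ((552.29736328125, -93.15451049804688), (59.20859146118164, 71.43843841552734), 24.798864364624023) [ 0.5472 -0.0845  0.0291]
254 319 161 236
fork_grip [(0.98, array([ 0.5541, -0.0933,  0.0544]))]
stand_mouth []
```

View pics/w2.png

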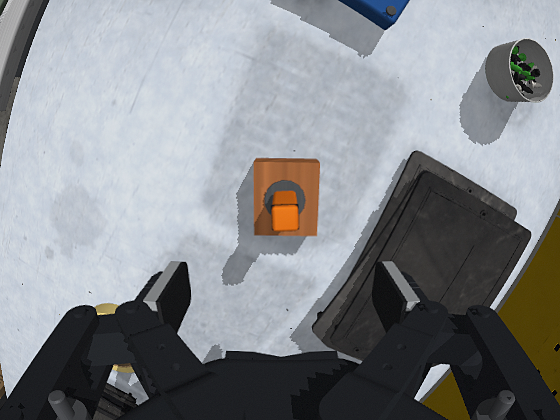

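The handle is at about (285,215), upright and between the finger lines, and the tray edge on the right is clear. Measured handle centre is (0.5505, -0.0935) with yaw about 26°.

Request:
carry_out(
  commands=[
    {"tx": 1, "ty": -1, "tz": -35, "twist": 0, "fingers": 1},
    {"tx": 1, "ty": -1, "tz": -70, "twist": 0, "fingers": 1},
    {"tx": 1, "ty": -1, "tz": -105, "twist": 0, "fingers": 1},
    {"tx": 1, "ty": -1, "tz": -130, "twist": 0, "fingers": 1},
    {"tx": 1, "ty": -1, "tz": -140, "twist": 0, "fingers": 1},
    {"tx": 1, "ty": -1, "tz": -140, "twist": 0, "fingers": 0.6},
    {"tx": 1, "ty": -1, "tz": -140, "twist": 0, "fingers": 0.35},
    {"tx": 1, "ty": -1, "tz": -140, "twist": 0, "fingers": 0},
    {"tx": 1, "ty": -1, "tz": -140, "twist": 0, "fingers": 0},
    {"tx": 1, "ty": -1, "tz": -140, "twist": 0, "fingers": 0},
    {"tx": 1, "ty": -1, "tz": -140, "twist": 0, "fingers": 0},
  ],
)

```text
clock: 4.52
tool_pos: [0.5521, -0.0947, 0.0431]
tcp_rot: [[-0.437, 0.9, 0.003], [0.9, 0.437, -0.001], [-0.002, 0.002, -1.0]]
force: [-1.3, 0.6, 3.2]
width: 0.0189
finger_force: 97.4
```

Request:
carry_out(
  commands=[
    {"tx": 0, "ty": 0, "tz": 10, "twist": 0, "fingers": 0},
    {"tx": 0, "ty": 0, "tz": 35, "twist": 0, "fingers": 0},
    {"tx": 0, "ty": 0, "tz": 70, "twist": 0, "fingers": 0},
    {"tx": -10, "ty": 25, "tz": 80, "twist": -4, "fingers": 0},
    {"tx": -23, "ty": 55, "tz": 80, "twist": -8, "fingers": 0},
    {"tx": -37, "ty": 87, "tz": 80, "twist": -12, "fingers": 0},
    {"tx": -51, "ty": 119, "tz": 80, "twist": -16, "fingers": 0},
    {"tx": -65, "ty": 151, "tz": 80, "twist": -20, "fingers": 0},
    {"tx": -79, "ty": 183, "tz": 80, "twist": -24, "fingers": 0},
    {"tx": -93, "ty": 215, "tz": 80, "twist": -28, "fingers": 0},
    {"tx": -104, "ty": 242, "tz": 80, "twist": -31.5, "fingers": 0},
    {"tx": -104, "ty": 242, "tz": 70, "twist": -31.5, "fingers": 0},
  ],
)

```text
clock: 5.52
tool_pos: [0.4454, 0.1518, 0.1133]
tcp_rot: [[0.094, 0.996, 0.002], [0.996, -0.094, 0.003], [0.003, 0.001, -1.0]]
force: [0.5, -0.6, -0.7]
width: 0.019
finger_force: 97.6
```

Run:
```python
from h import *
np.set_printoptions(precision=4,suppress=True)
s=readout.sense();print(s["tool_pos"],np.degrees(np.arctan2(s["tcp_rot"][1,1],s["tcp_rot"][0,1])),s["force"],s["torque"],s["width"])
f=grab("wrist");P=cloud(f);np.savez("f3.npz",P=P,c=f["color"],W=f["W"],K=f["intrinsics"])
for c in ["fork_grip","fork_tool","clip","clip_eye","slot_middle","channel_start"]: print(c,[(round(q["p"],2),tow(f,q["position"])) for q in nets.place_of(f,c)[:2]])
cv2.imwrite("pics/w3.png",cv2.resize(f["color"][100:320,170:450,::-1],None,fx=2.7,fy=2.7,interpolation=cv2.INTER_CUBIC))
```

```text
[0.4454 0.1518 0.1133] -5.401949078140804 [ 0.5011 -0.5976 -0.6553] [-0.041   0.0279 -0.0048] 0.01900342801999823
fork_grip [(0.97, array([0.4469, 0.1522, 0.1274]))]
fork_tool [(0.8, array([0.4451, 0.1563, 0.0757]))]
clip [(0.91, array([0.4772, 0.1456, 0.0309]))]
clip_eye []
slot_middle [(0.71, array([0.5282, 0.1385, 0.0333]))]
channel_start [(0.56, array([0.411 , 0.1526, 0.0242])), (0.27, array([0.4467, 0.1525, 0.0728]))]
```

View pics/w3.png

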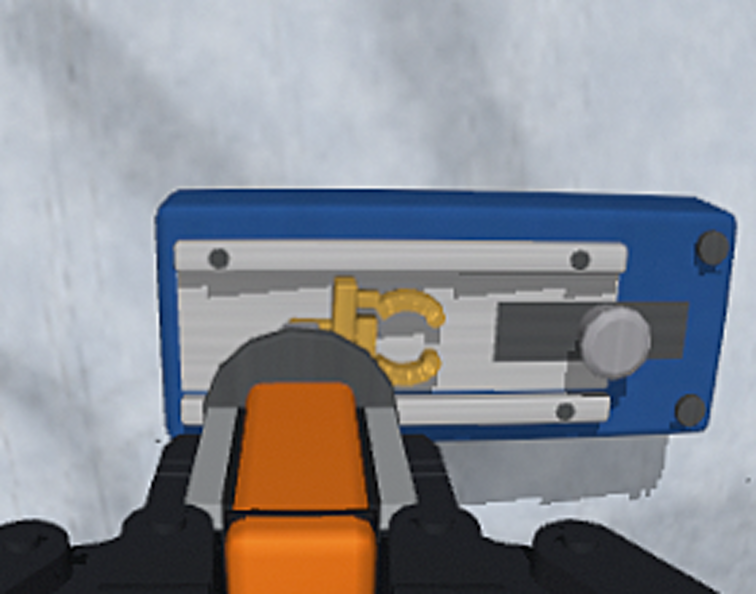

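The crop shows the tool held upright at (300,450), the clip's back bar at (343,315), the tab at (310,322), the jaws reaching (440,340) and the pin head at (615,340). Measure these from depth.

Run:
```python
from h import *
np.set_printoptions(precision=1,suppress=True)
d=np.load("f3.npz");P=d["P"]*1000;c=d["c"].astype(int)
a=np.radians(-5.5);u=np.array([np.cos(a),np.sin(a)]);n=np.array([-u[1],u[0]])
def F(Q): # relative to 526,138
    q=Q[:,:2]-[526,138];return q@u,q@n
hsv=cv2.cvtColor(d["c"],cv2.COLOR_RGB2HSV).astype(int)
box=(P[...,2]>26)&(P[...,2]<50)&(P[...,0]>390)&(P[...,0]<590)&(P[...,1]>90)&(P[...,1]<200)
br=box&(hsv[...,0]>14)&(hsv[...,0]<30)&(hsv[...,1]>110)&(hsv[...,2]>80)
x,y=F(P[br]);z=P[br][:,2]
print("brass",br.sum(),x.min(),x.max(),y.min(),y.max())
for lo in np.arange(np.floor(x.min()),x.max(),2):
    m=(x>=lo)&(x<lo+2)
    if m.any(): print(lo,m.sum(),y[m].min(),y[m].max(),np.median(z[m]))
x,y=F(P[box]);z=P[box][:,2]
m=(z>40)&(x>-25)&(x<35)&(abs(y)<15);print("pin",m.sum(),cv2.minEnclosingCircle(np.stack([x[m],y[m]],1).astype(np.float32)),np.median(z[m]))
bl=box&(hsv[...,0]>95)&(hsv[...,0]<125)&(hsv[...,1]>120)&(P[...,2]>27)
x,y=F(P[bl]);print("fixture",x.min(),x.max(),y.min(),y.max(), cv2.minAreaRect(P[bl][:,:2].astype(np.float32)))
rail=box&(hsv[...,1]<40)&(P[...,2]>33.5);x,y=F(P[rail]);
for lo in range(-120,10,20):
    m=(x>lo)&(x<lo+20); print("rail",lo, *(np.r_[y[m&(y>0)].min(),y[m&(y>0)].max()] if (m&(y>0)).any() else []), *(np.r_[y[m&(y<0)].min(),y[m&(y<0)].max()] if (m&(y<0)).any() else []))
# flange
fl=(hsv[...,1]<60)&(P[...,2]>90)&(P[...,2]<112)&(np.hypot(P[...,0]-446,P[...,1]-150)<35);print("flange",fl.sum(),P[fl].min(0),P[fl].max(0))
hm=(hsv[...,0]<14)&(hsv[...,1]>150)&(np.hypot(P[...,0]-446,P[...,1]-150)<35)&(P[...,2]>90);x,y=F(P[hm]);print("handle",x.min(),x.max(),y.min(),y.max(),P[hm][:,2].min(),P[hm][:,2].max())
```

```text
brass 766 -83.37348744548969 -43.20927335009568 -14.182834140248463 17.792388545577236
-84.0 2 5.576904161697039 5.610366231579389 30.69832780822035
-82.0 3 5.326117925560979 6.032614639741999 30.18236606826119
-80.0 3 5.5021738284491635 6.024990474852245 31.377845638647038
-78.0 6 5.357094715055979 5.904663152089921 32.404526106759796
-76.0 11 4.263762887155174 5.848420996193728 33.60338399183588
-74.0 35 3.9491011285817508 16.73177197867153 35.06976539405501
-72.0 64 4.206090871764429 17.677584299225728 38.98220007987861
-70.0 58 3.0125936841770025 17.792388545577236 38.6663251301043
-68.0 53 0.3694133212861979 17.449837702347494 38.36263122648376
-66.0 50 -0.6264087487978693 14.159895241762076 34.600160175273984
-64.0 54 -2.887205040581775 13.908627289846828 34.693963078559236
-62.0 40 -5.827741819721866 13.509089107788466 34.47717099637904
-60.0 41 -7.343839528233713 12.988635938747224 34.394164602930324
-58.0 46 -10.681044480319128 13.571875005824909 34.557772043539046
-56.0 47 -14.063871196331167 14.120972309113041 34.49747128382569
-54.0 44 -13.897619923447783 14.1185587722024
[... 656 characters left out ...]
8422512668 -23.912373330132002 -15.685569119950236
rail -100 19.83392137277702 27.492547531251702
rail -80 9.893306044367682 27.40970128885081 -5.518964957022826 -5.518964957022826
rail -60 6.647167405940624 27.675610871188233 -23.283835439644285 -7.96413093207146
rail -40 19.984318545902028 27.675866684083314 -23.76414192216817 -15.96301383106697
rail -20 0.007361486198084066 27.851562574615713 -24.186568945794257 -0.006545957199702842
rail 0 0.005746318376052452 27.18716570360744 -23.785874041321716 -0.035006069347642665
flange 1189 [427.4 152.   99.2] [464.4 172.5 105.2]
handle -92.18687606842464 -55.23694871769271 -4.044964229917428 18.47852906504843 102.45474035048215 197.49009783449398
```

Request:
carry_out(
  commands=[
    {"tx": -2, "ty": -2, "tz": -10, "twist": 0, "fingers": 0},
    {"tx": -2, "ty": -2, "tz": -20, "twist": 0, "fingers": 0},
    {"tx": -2, "ty": -2, "tz": -20, "twist": 0, "fingers": 0},
    {"tx": -2, "ty": -2, "tz": -20, "twist": 0, "fingers": 0},
  ],
)

```text
clock: 6.2
tool_pos: [0.4447, 0.145, 0.0913]
tcp_rot: [[0.099, 0.995, -0.001], [0.995, -0.099, -0.0], [-0.0, -0.001, -1.0]]
force: [0.7, -0.3, -0.4]
width: 0.0189
finger_force: 97.6
```

```bash
cat > m.py <<'E'
from h import *
np.set_printoptions(precision=1,suppress=True)
s=readout.sense();print(s["clock"],s["tool_pos"]*1000,np.degrees(np.arctan2(s["tcp_rot"][1,1],s["tcp_rot"][0,1])),s["force"])
f=grab("wrist");P=cloud(f)*1000
a=np.radians(-5.5);u=np.array([np.cos(a),np.sin(a)]);n=np.array([-u[1],u[0]])
q=P[...,:2]-[526,138];X=q@u;Y=q@n;Z=P[...,2]
hsv=cv2.cvtColor(f["color"],cv2.COLOR_RGB2HSV).astype(int)
tc=s["tool_pos"]*1000;d=np.hypot(P[...,0]-tc[0],P[...,1]-tc[1])
br=(Z>26)&(Z<50)&(hsv[...,0]>14)&(hsv[...,0]<30)&(hsv[...,1]>110)&(hsv[...,2]>80)&(X>-100)&(X<40)&(abs(Y)<25)
print("brass x",X[br].min(),X[br].max(),"tabtop",np.percentile(Y[br&(X<X[br].min()+8)],90),"bartop",Y[br].max())
b=br&(Z>37);print("bar(z>37) x",X[b].min() if b.any() else 0,X[b].max() if b.any() else 0)
m=(Z>39)&(Z<46)&(abs(X-4)<16)&(abs(Y-2)<14)&(hsv[...,1]<60);print("pin",cv2.minEnclosingCircle(np.stack([X[m],Y[m]],1).astype(np.float32)))
r=(hsv[...,1]<40)&(Z>33.5)&(Z<38)&(X>-40)&(X<-10);print("channel edges",Y[r&(Y>10)].min(),Y[r&(Y<-10)].max() if (r&(Y<-10)).any() else 0)
fz=tc[2]-9.5
fl=(hsv[...,1]<60)&(abs(Z-fz)<5)&(d<32);print("flange x",X[fl].min(),X[fl].max(),"ymax",Y[fl].max(),"z",np.median(Z[fl]),fl.sum())
E
python3 m.py
```

```text
6.2 [444.7 145.   91.3] -5.684679658830125 [ 0.7 -0.3 -0.4]
brass x -83.37098937647092 -43.27958154702597 tabtop 5.880041943320374 bartop 17.837008452113274
bar(z>37) x -72.59712327437084 -66.36521983325808
pin ((4.112481117248535, 2.0688014030456543), 10.684226989746094)
channel edges 19.868953643730677 -15.655217580997178
flange x -100.11186424755253 -62.83233713332628 ymax 19.73214904053994 z 80.99157699932007 1191
```

Request:
carry_out(
  commands=[
    {"tx": 0, "ty": 1, "tz": -8, "twist": 0, "fingers": 0},
    {"tx": 0, "ty": 1, "tz": -16, "twist": 0, "fingers": 0},
    {"tx": 0, "ty": 1, "tz": -20, "twist": 0, "fingers": 0},
    {"tx": 0, "ty": 1, "tz": -24, "twist": 0, "fingers": 0},
    {"tx": 0, "ty": 1, "tz": -24, "twist": 0, "fingers": 0},
    {"tx": 0, "ty": 1, "tz": -24, "twist": 0, "fingers": 0},
  ],
)

```text
clock: 6.75
tool_pos: [0.4444, 0.1467, 0.0669]
tcp_rot: [[0.098, 0.995, -0.001], [0.995, -0.098, -0.0], [-0.0, -0.001, -1.0]]
force: [0.1, -0.7, -0.7]
width: 0.0188
finger_force: 97.6
```

```bash
python3 m.py
```

```text
6.75 [444.4 146.7  66.9] -5.601772907958256 [ 0.1 -0.7 -0.7]
brass x -72.49572344960207 -41.85253561554851 tabtop 17.397630522129262 bartop 17.801781310214153
bar(z>37) x -72.43816895904125 -67.33398942456064
pin ((3.903080940246582, 1.8034964799880981), 10.743380546569824)
channel edges 19.481109176793286 -15.61229981499073
flange x -100.57472464602841 -63.276008642790586 ymax 21.431960775699753 z 56.70629596329157 1193
```

Request:
carry_out(
  commands=[
    {"tx": 2, "ty": -0.2, "tz": 0, "twist": 0, "fingers": 0},
    {"tx": 4, "ty": -0.4, "tz": 0, "twist": 0, "fingers": 0},
    {"tx": 6, "ty": -0.6, "tz": 0, "twist": 0, "fingers": 0},
    {"tx": 9, "ty": -0.9, "tz": 0, "twist": 0, "fingers": 0},
    {"tx": 13, "ty": -1.3, "tz": 0, "twist": 0, "fingers": 0},
    {"tx": 17, "ty": -1.7, "tz": 0, "twist": 0, "fingers": 0},
    {"tx": 21, "ty": -2.1, "tz": 0, "twist": 0, "fingers": 0},
    {"tx": 25, "ty": -2.5, "tz": 0, "twist": 0, "fingers": 0},
    {"tx": 29, "ty": -2.8, "tz": 0, "twist": 0, "fingers": 0},
    {"tx": 33, "ty": -3.2, "tz": 0, "twist": 0, "fingers": 0},
    {"tx": 36, "ty": -3.5, "tz": 0, "twist": 0, "fingers": 0},
    {"tx": 38, "ty": -3.7, "tz": 0, "twist": 0, "fingers": 0},
  ],
)

```text
clock: 7.8
tool_pos: [0.4832, 0.1429, 0.0673]
tcp_rot: [[0.098, 0.995, 0.0], [0.995, -0.098, 0.0], [0.0, 0.0, -1.0]]
force: [0.1, 0.3, -1.3]
width: 0.019
finger_force: 97.6
```

```bash
python3 m.py
```

```text
7.8 [483.2 142.9  67.3] -5.616911921179766 [ 0.1  0.3 -1.3]
brass x -38.822305937276305 -8.239155064109742 tabtop 17.395645242529493 bartop 17.702585623082587
bar(z>37) x -38.38889371188602 -32.81816086572132
pin ((4.186313629150391, 1.85417640209198), 10.687509536743164)
channel edges 14.573041955222998 -16.4289082537162
flange x -61.519148058217304 -24.166887297906477 ymax 21.536573683560196 z 56.97246546155116 1191
```

Request:
carry_out(
  commands=[
    {"tx": 1.5, "ty": -0.15, "tz": 0, "twist": 0, "fingers": 0},
    {"tx": 3, "ty": -0.3, "tz": 0, "twist": 0, "fingers": 0},
    {"tx": 4.5, "ty": -0.45, "tz": 0, "twist": 0, "fingers": 0},
    {"tx": 6, "ty": -0.6, "tz": 0, "twist": 0, "fingers": 0},
    {"tx": 7, "ty": -0.7, "tz": 0, "twist": 0, "fingers": 0},
    {"tx": 8, "ty": -0.8, "tz": 0, "twist": 0, "fingers": 0},
    {"tx": 9, "ty": -0.9, "tz": 0, "twist": 0, "fingers": 0},
    {"tx": 9, "ty": -0.9, "tz": 0, "twist": 0, "fingers": 0},
  ],
)

```text
clock: 8.52
tool_pos: [0.4909, 0.1421, 0.067]
tcp_rot: [[0.098, 0.995, -0.002], [0.995, -0.098, 0.0], [-0.0, -0.002, -1.0]]
force: [-2.4, 0.1, -1.1]
width: 0.0191
finger_force: 97.6
```

Request:
carry_out(
  commands=[
    {"tx": 1, "ty": -0.1, "tz": 0, "twist": 0, "fingers": 0},
    {"tx": 2, "ty": -0.2, "tz": 0, "twist": 0, "fingers": 0},
    {"tx": 3, "ty": -0.3, "tz": 0, "twist": 0, "fingers": 0},
    {"tx": 3, "ty": -0.3, "tz": 0, "twist": 0, "fingers": 0},
  ],
)

```text
clock: 8.85
tool_pos: [0.4915, 0.1419, 0.0664]
tcp_rot: [[0.097, 0.995, -0.006], [0.995, -0.097, 0.0], [-0.0, -0.006, -1.0]]
force: [-7.8, 1.1, 2.4]
width: 0.019
finger_force: 97.9
```

```bash
python3 m.py
```

```text
8.85 [491.5 141.9  66.4] -5.581734844184691 [-7.8  1.1  2.4]
brass x -30.771974330818082 -0.8431073650467487 tabtop 17.26170267890691 bartop 17.779120052110294
bar(z>37) x -30.273737785284435 -3.6184513902612383
pin ((3.98575496673584, 1.8735861778259277), 10.650473594665527)
channel edges 14.324167414011864 0
flange x -53.24238974665209 -16.042306635970142 ymax 21.227668674943363 z 56.15154813400194 1189
```

Request:
carry_out(
  commands=[
    {"tx": 1, "ty": -0.1, "tz": 0.3, "twist": 0, "fingers": 0},
    {"tx": 2, "ty": -0.2, "tz": 0.6, "twist": 0, "fingers": 0},
    {"tx": 2, "ty": -0.2, "tz": 0.6, "twist": 0, "fingers": 0},
  ],
)

```text
clock: 9.15
tool_pos: [0.492, 0.1418, 0.0665]
tcp_rot: [[0.097, 0.995, -0.009], [0.995, -0.097, 0.001], [-0.0, -0.009, -1.0]]
force: [-8.0, 1.3, 1.1]
width: 0.0192
finger_force: 97.8
```

Request:
carry_out(
  commands=[
    {"tx": 1, "ty": -0.1, "tz": 0.2, "twist": 0, "fingers": 0},
    {"tx": 2, "ty": -0.2, "tz": 0.4, "twist": 0, "fingers": 0},
    {"tx": 2, "ty": -0.2, "tz": 0.4, "twist": 0, "fingers": 0},
  ],
)

```text
clock: 9.4
tool_pos: [0.4924, 0.1417, 0.0665]
tcp_rot: [[0.097, 0.995, -0.012], [0.995, -0.097, 0.001], [-0.0, -0.012, -1.0]]
force: [-11.1, 1.4, 2.1]
width: 0.0184
finger_force: 98.0
```

Request:
carry_out(
  commands=[
    {"tx": 1, "ty": -0.1, "tz": 0.2, "twist": 0, "fingers": 0},
    {"tx": 2, "ty": -0.2, "tz": 0.4, "twist": 0, "fingers": 0},
    {"tx": 2, "ty": -0.2, "tz": 0.4, "twist": 0, "fingers": 0},
  ],
)

```text
clock: 9.65
tool_pos: [0.4931, 0.1416, 0.0665]
tcp_rot: [[0.097, 0.995, -0.014], [0.995, -0.097, 0.001], [-0.0, -0.014, -1.0]]
force: [-14.1, 1.9, 1.9]
width: 0.0187
finger_force: 98.1
```

```bash
python3 m.py
```

```text
9.65 [493.1 141.6  66.5] -5.5448073244264515 [-14.1   1.9   1.9]
brass x -29.3817167749286 0.3576685595789461 tabtop 17.06406021500404 bartop 17.32327721663735
bar(z>37) x -29.3817167749286 -1.2847354349360565
pin ((4.056662082672119, 1.7724353075027466), 10.590656280517578)
channel edges 14.44417093318262 0
flange x -51.647183994527005 -14.959169722645292 ymax 20.896712591635644 z 56.168512113142526 1193
```

Request:
carry_out(
  commands=[
    {"tx": 1, "ty": -0.1, "tz": 0.2, "twist": 0, "fingers": 0},
    {"tx": 1.5, "ty": -0.15, "tz": 0.3, "twist": 0, "fingers": 0},
    {"tx": 1.5, "ty": -0.15, "tz": 0.3, "twist": 0, "fingers": 0},
  ],
)

```text
clock: 9.95
tool_pos: [0.4937, 0.1415, 0.0665]
tcp_rot: [[0.096, 0.995, -0.016], [0.995, -0.096, 0.001], [-0.0, -0.016, -1.0]]
force: [-14.8, 2.1, 1.7]
width: 0.019
finger_force: 98.2
```

Request:
carry_out(
  commands=[
    {"tx": 1, "ty": -0.1, "tz": 0.2, "twist": 0, "fingers": 0},
    {"tx": 1.5, "ty": -0.15, "tz": 0.2, "twist": 0, "fingers": 0},
    {"tx": 1.5, "ty": -0.15, "tz": 0.2, "twist": 0, "fingers": 0},
  ],
)

```text
clock: 10.2
tool_pos: [0.4957, 0.1413, 0.0667]
tcp_rot: [[0.096, 0.995, -0.015], [0.995, -0.096, 0.001], [-0.0, -0.015, -1.0]]
force: [-13.1, 2.2, 0.7]
width: 0.0189
finger_force: 98.2
```

Request:
carry_out(
  commands=[
    {"tx": 0, "ty": 0, "tz": 0, "twist": 0, "fingers": 0},
    {"tx": 0, "ty": 0, "tz": 0, "twist": 0, "fingers": 0},
  ],
)

```text
clock: 10.37
tool_pos: [0.4976, 0.1412, 0.0672]
tcp_rot: [[0.097, 0.995, -0.011], [0.995, -0.097, 0.001], [-0.0, -0.011, -1.0]]
force: [-8.6, 1.4, -1.2]
width: 0.0191
finger_force: 98.1
```

```bash
python3 m.py
```

```text
10.3667 [497.6 141.2  67.2] -5.554413772675011 [-8.6  1.4 -1.2]
brass x -24.846731137751718 5.02067057508278 tabtop 17.114186497236197 bartop 17.43463248180461
bar(z>37) x -24.846731137751718 -17.00936520616868
pin ((4.231713771820068, 1.7436583042144775), 10.56689453125)
channel edges 14.201413845974818 0
flange x -47.05878029837449 -9.95079624639517 ymax 21.16743830011373 z 56.83210305894325 1194
```

Request:
carry_out(
  commands=[
    {"tx": 0.5, "ty": -0.05, "tz": 0, "twist": 0, "fingers": 0},
    {"tx": 1, "ty": -0.1, "tz": 0, "twist": 0, "fingers": 0},
  ],
)

```text
clock: 10.58
tool_pos: [0.5054, 0.1408, 0.0692]
tcp_rot: [[0.098, 0.995, 0.001], [0.995, -0.098, -0.0], [-0.0, 0.001, -1.0]]
force: [0.5, -0.2, -1.1]
width: 0.0188
finger_force: 98.3
```

```bash
python3 m.py
```

```text
10.5833 [505.4 140.8  69.2] -5.604895840166059 [ 0.5 -0.2 -1.1]
brass x -15.34233630663489 15.609777848458494 tabtop 17.4301261641374 bartop 17.967417133264025
bar(z>37) x -14.937256429410121 12.655058241398324
pin ((4.406489849090576, 1.6479675769805908), 10.589120864868164)
channel edges 13.761989822831586 0
flange x -39.21390677488012 -1.9914704954253886 ymax 21.364046790711736 z 58.960000460784855 1200
```

The force collapsed and the clip's back is now at -15.2, which puts the eye on the pin. I'll feel gently for the hard stop.

Request:
carry_out(
  commands=[
    {"tx": 0.5, "ty": -0.05, "tz": -0.7, "twist": 0, "fingers": 0},
    {"tx": 1, "ty": -0.1, "tz": -1.4, "twist": 0, "fingers": 0},
    {"tx": 2, "ty": -0.2, "tz": -1.4, "twist": 0, "fingers": 0},
    {"tx": 2, "ty": -0.2, "tz": -1.4, "twist": 0, "fingers": 0},
  ],
)

```text
clock: 10.97
tool_pos: [0.5066, 0.1406, 0.0677]
tcp_rot: [[0.098, 0.995, -0.001], [0.995, -0.098, 0.0], [0.0, -0.001, -1.0]]
force: [-1.5, -0.5, 0.2]
width: 0.0196
finger_force: 98.4
```

Request:
carry_out(
  commands=[
    {"tx": 1, "ty": -0.1, "tz": 0, "twist": 0, "fingers": 0},
    {"tx": 2, "ty": -0.2, "tz": 0, "twist": 0, "fingers": 0},
    {"tx": 2, "ty": -0.2, "tz": 0, "twist": 0, "fingers": 0},
  ],
)

```text
clock: 11.22
tool_pos: [0.5068, 0.1405, 0.0673]
tcp_rot: [[0.098, 0.995, -0.004], [0.995, -0.098, 0.0], [-0.0, -0.004, -1.0]]
force: [-5.2, 0.4, 1.2]
width: 0.0188
finger_force: 98.5
```

```bash
python3 m.py
```

```text
11.2167 [506.8 140.5  67.3] -5.596875526677053 [-5.2  0.4  1.2]
brass x -15.283452602164914 15.405165873638374 tabtop 17.400191134993044 bartop 17.82663718241715
bar(z>37) x -14.818009679308668 12.339084449210135
pin ((4.353501796722412, 2.0638818740844727), 10.449881553649902)
channel edges 14.362772512163898 0
flange x -37.78970205191152 -0.5466337518001309 ymax 21.359405448732332 z 56.9781675266018 1198
```

The clip didn't move while the force rose to 5 N, so it has bottomed. I'll back off, lift and return.

Request:
carry_out(
  commands=[
    {"tx": -3, "ty": 0.3, "tz": 0, "twist": 0, "fingers": 0},
    {"tx": -6, "ty": 0.6, "tz": 0, "twist": 0, "fingers": 0},
    {"tx": -7, "ty": 0.7, "tz": 0, "twist": 0, "fingers": 0},
    {"tx": -7, "ty": 0.7, "tz": 5, "twist": 0, "fingers": 0},
    {"tx": -7, "ty": 0.7, "tz": 25, "twist": 0, "fingers": 0},
    {"tx": -7, "ty": 0.7, "tz": 55, "twist": 0, "fingers": 0},
    {"tx": -3, "ty": -20, "tz": 65, "twist": 3, "fingers": 0},
    {"tx": 3, "ty": -50, "tz": 65, "twist": 8, "fingers": 0},
    {"tx": 10, "ty": -82, "tz": 65, "twist": 13, "fingers": 0},
    {"tx": 17, "ty": -114, "tz": 65, "twist": 18, "fingers": 0},
    {"tx": 24, "ty": -146, "tz": 65, "twist": 23, "fingers": 0},
    {"tx": 31, "ty": -178, "tz": 65, "twist": 28, "fingers": 0},
  ],
)

```text
clock: 12.27
tool_pos: [0.5406, -0.0393, 0.1336]
tcp_rot: [[-0.385, 0.923, 0.002], [0.923, 0.385, -0.001], [-0.001, 0.001, -1.0]]
force: [0.5, -0.5, -1.7]
width: 0.0187
finger_force: 98.3
```

Request:
carry_out(
  commands=[
    {"tx": 5, "ty": -25, "tz": 0, "twist": 2, "fingers": 0},
    {"tx": 9, "ty": -47, "tz": 0, "twist": 3.5, "fingers": 0},
    {"tx": 11, "ty": -56.7, "tz": -20, "twist": 3.5, "fingers": 0},
    {"tx": 11, "ty": -56.7, "tz": -45, "twist": 3.5, "fingers": 0},
    {"tx": 11, "ty": -56.7, "tz": -55, "twist": 3.5, "fingers": 0},
    {"tx": 11, "ty": -56.7, "tz": -55, "twist": 3.5, "fingers": 0},
    {"tx": 11, "ty": -56.7, "tz": -55, "twist": 3.5, "fingers": 0},
  ],
)

```text
clock: 12.85
tool_pos: [0.5504, -0.0939, 0.0778]
tcp_rot: [[-0.437, 0.899, -0.001], [0.899, 0.437, 0.0], [0.001, -0.001, -1.0]]
force: [0.1, -0.3, -0.1]
width: 0.0188
finger_force: 98.3
```

Run:
```python
from h import *
np.set_printoptions(precision=1,suppress=True)
s=readout.sense();print(s["clock"],s["tool_pos"]*1000,np.degrees(np.arctan2(s["tcp_rot"][1,1],s["tcp_rot"][0,1])),s["force"])
f=grab("wrist");P=cloud(f)*1000;Z=P[...,2]
a=np.radians(25.8);u=np.array([np.cos(a),np.sin(a)]);n=np.array([-u[1],u[0]])
q=P[...,:2]-[551,-94];X=q@u;Y=q@n
hsv=cv2.cvtColor(f["color"],cv2.COLOR_RGB2HSV).astype(int)
m=(Z>26)&(Z<33)&(abs(X)<45)&(abs(Y)<50)&(hsv[...,1]>80);print("stand",X[m].min(),X[m].max(),Y[m].max())
tc=s["tool_pos"]*1000;d=np.hypot(P[...,0]-tc[0],P[...,1]-tc[1])
fl=(hsv[...,1]<60)&(abs(Z-(tc[2]-9.5))<5)&(d<32);print("flange x",X[fl].min(),X[fl].max(),"ymax",Y[fl].max(),Z[fl].mean())
cv2.imwrite("pics/w4.png",cv2.resize(f["color"][100:320,170:450,::-1],None,fx=2.5,fy=2.5))
```

```text
12.85 [550.4 -93.9  77.8] 25.91797850099623 [ 0.1 -0.3 -0.1]
stand -28.910106193227033 31.631457472474164 36.00255581043462
flange x -18.90668694173242 18.23178459455744 ymax 21.010423034819876 67.54256013592467
```

View pics/w4.png

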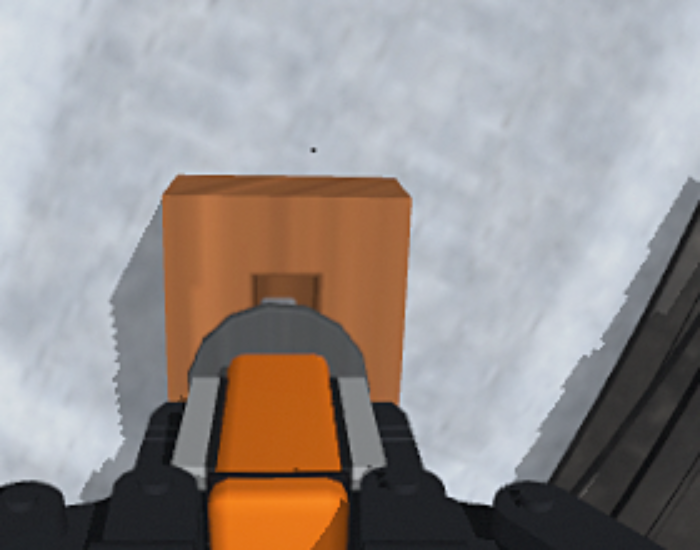

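The view shows the prong tip at (278,300) inside the pocket mouth (252-322), slightly left of centre. I'll shift about 2 mm in x and lower it.

Request:
carry_out(
  commands=[
    {"tx": 2, "ty": -0.5, "tz": 0, "twist": 0, "fingers": 0},
    {"tx": 2, "ty": -0.5, "tz": -8, "twist": 0, "fingers": 0},
    {"tx": 2, "ty": -0.5, "tz": -14, "twist": 0, "fingers": 0},
    {"tx": 2, "ty": -0.5, "tz": -20, "twist": 0, "fingers": 0},
    {"tx": 2, "ty": -0.5, "tz": -26, "twist": 0, "fingers": 0},
    {"tx": 2, "ty": -0.5, "tz": -31, "twist": 0, "fingers": 0},
    {"tx": 2, "ty": -0.5, "tz": -34, "twist": 0, "fingers": 0},
    {"tx": 2, "ty": -0.5, "tz": -34, "twist": 0, "fingers": 0},
  ],
)

```text
clock: 13.57
tool_pos: [0.5524, -0.0947, 0.0434]
tcp_rot: [[-0.437, 0.9, -0.001], [0.9, 0.437, 0.0], [0.001, -0.001, -1.0]]
force: [0.7, -0.8, -0.8]
width: 0.0187
finger_force: 98.8
```

Request:
carry_out(
  commands=[
    {"tx": 0, "ty": 0, "tz": -0.7, "twist": 0, "fingers": 0},
    {"tx": 0, "ty": 0, "tz": -0.7, "twist": 0, "fingers": 0},
    {"tx": 0, "ty": 0, "tz": -0.7, "twist": 0, "fingers": 0.35},
    {"tx": 0, "ty": 0, "tz": -0.7, "twist": 0, "fingers": 0.6},
    {"tx": 0, "ty": 0, "tz": 0, "twist": 0, "fingers": 1},
    {"tx": 0, "ty": 0, "tz": 0, "twist": 0, "fingers": 1},
    {"tx": 0, "ty": 0, "tz": 0, "twist": 0, "fingers": 1},
    {"tx": 0, "ty": 0, "tz": 15, "twist": 0, "fingers": 1},
    {"tx": 0, "ty": 0, "tz": 45, "twist": 0, "fingers": 1},
    {"tx": 0, "ty": 0, "tz": 80, "twist": 0, "fingers": 1},
    {"tx": 0, "ty": 0, "tz": 120, "twist": 0, "fingers": 1},
    {"tx": 0, "ty": 0, "tz": 140, "twist": 0, "fingers": 1},
  ],
)

```text
clock: 14.57
tool_pos: [0.5544, -0.0953, 0.1883]
tcp_rot: [[-0.437, 0.9, 0.005], [0.9, 0.437, -0.001], [-0.004, 0.004, -1.0]]
force: [0.8, -1.5, 1.0]
width: 0.0854
finger_force: 0.0
```

Request:
carry_out(
  commands=[
    {"tx": -20, "ty": 25, "tz": 10, "twist": 0, "fingers": 1},
    {"tx": -40, "ty": 50, "tz": 20, "twist": 0, "fingers": 1},
    {"tx": -60, "ty": 75, "tz": 20, "twist": 0, "fingers": 1},
    {"tx": -80, "ty": 100, "tz": 20, "twist": 0, "fingers": 1},
    {"tx": -80, "ty": 100, "tz": 20, "twist": 0, "fingers": 1},
    {"tx": -80, "ty": 100, "tz": 20, "twist": 0, "fingers": 1},
  ],
)

```text
clock: 15.07
tool_pos: [0.4719, 0.0062, 0.2042]
tcp_rot: [[-0.439, 0.899, 0.0], [0.899, 0.439, -0.0], [-0.0, 0.0, -1.0]]
force: [0.6, -0.5, -0.9]
width: 0.0853
finger_force: 0.0
```

Run:
```python
from h import *
np.set_printoptions(precision=1,suppress=True)
s=readout.sense();print(s["clock"],s["tool_pos"]*1000,s["force"],s["width"])
f=grab("wrist");P=cloud(f)*1000
m=(P[...,2]>78)&(P[...,2]<95)&(np.hypot(P[...,0]-551,P[...,1]+94)<30);print("handle top",m.sum(),np.median(P[m],0),cv2.minAreaRect(P[m][:,:2].astype(np.float32)))
for c in ["clip_eye","clip","slot_middle"]: print(c,[(round(q["p"],2),tow(f,q["position"])*1000) for q in nets.place_of(f,c)[:1]])
save(f,"w5")
```

```text
15.0667 [471.9   6.2 204.2] [ 0.6 -0.5 -0.9] 0.0853470425331745
handle top 416 [550.6 -89.5  88.2] ((552.1318359375, -92.33069610595703), (19.919593811035156, 20.446630477905273), 27.750831604003906)
clip_eye [(0.64, array([533.2, 139.1,  23.7]))]
clip [(0.79, array([532.1, 140.5,  26.9]))]
slot_middle [(0.71, array([525.4, 138.4,  32.1]))]
```

View pics/w5.png

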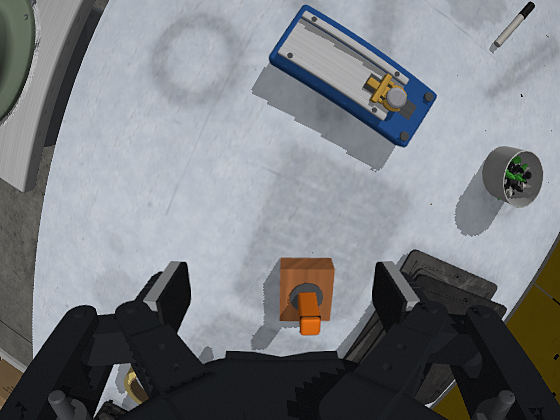

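The tool stands upright in its stand at (308,300) with its handle top at 88 mm, as before. The clip sits round the pin at (393,95), and the marker (515,25) and tin (517,175) look untouched. Handing in.

```bash
python3 -c "
from station import bot
print(bot.finish_job())"
```

```text
the job is handed in; nothing more can be done
None
```

The clip is snapped home on the pin (highest wrist force I read while pushing was about 15 N), the fork tool is back upright in its stand and released, and the job was handed in at about 15 s; the tin, tape, lever and marker were not touched.

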